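# Fit the heater sleeve, then hold the hood half open

## Robot

A 7-joint arm with a two-finger parallel gripper is mounted at the origin on a cart in front of the work surface, level with it; the furniture and walls round the work are solid. World frame = base frame: x ahead of the robot, y to its left, z up, the work surface at z = 0. Lengths are in mm, angles in rad, forces in N, time in s.
With the tool pointing down it reaches from about 400 to 850 mm from the base axis. Payload 6.9 kg.
Tool frame: the origin (TCP) lies between the finger pads; the fingertips stand robot.tip_extent ahead of it and the grasp point (between the pads) lies 8 mm behind it (robot.tip_extent is the distance from the TCP to the fingertips, in mm); z points along the fingers, y is the line along which they close (so a half turn about z gives the same grasp; the last joint's range is limited). The gripper opens to 85 mm and grips with 20 to 120 N. Pads are 22 mm wide; open, the fingers measure 114 mm over their backs; the gripper's body (76 mm by 85 mm) begins 54 mm behind the grasp point. The pads swing forward as they close: fully open they stand 13 mm farther back than shut.
Start: joints at [-1.044, 0.507, -0.238, 1.5, 0.126, 1.149, -0.155], TCP at [255.324, 570.457, 242.275] pointing down, gripper open.
Joint ranges: [-3.08, 3.08], [-0.24, 2.05], [-1.43, 1.35], [0, 2.5], [-1.52, 4.66], [0.17, 1.96], [-2.89, 2.89]. Speed limits (rad/s): [2.39, 2.39, 3.14, 3.14, 3.14, 3.14, 3.14].

## Interface

Orientations are given as a unit quaternion [x, y, z, w].
In Python, from rig import state, optics, robot gives the robot as it stands.
- The arm moves only by the shell command python3 -m pendant 'ROWS' [FORCE]. ROWS is JSON, a list of rows, each an object with "gripper": the finger opening in mm, from 0 to 85.4; "slide": the shift along the tool's x, y, z in units of 40 mm (1.0 is 40 mm), a list of three; "rotation": the turn, a rotation vector about the tool's x, y, z in units of 5 degrees (1.0 is 5 degrees), a list of three. A call has 1 to 12 rows; each row shifts and turns the commanded pose from where the row before left it, along the tool's axes as they then stand; what a row does not reach is not made up. A row lasts 1/10 s, in which the tool goes at most 50 mm and 8.59 degrees, less where a joint would pass 70% of its speed; a pose out of reach is approached as far as the arm can. A call is refused whole if a number of a shift passes 1 or a number of a turn 1, either way. A call with a gripper value outside its range is refused whole. The fingers move at their own pace and stop on an object; FORCE is the grip in N (left out, the last holds). Time passes only in rows, so rows that do not move let the fingers close. It gives the time, the measured TCP pose, the force, the opening and the grip force at its end, in the units of the state.
- state(): the state, without advancing time (a new reading comes with each control period).
- optics.get_image(name): name is "scene" or "top"; returns (picture, depth): 400x640x3 uint8, blue, green, red; 400x640 float32, mm along the optical axis (not along the pixel's ray), 0 where there is no reading.
- optics.camera_info(name): a dict with "fov_y" (degrees; the focal length in pixels is half the picture's height over the tangent of half this angle, whatever the lens; pixels are square), "cx", "cy" (the principal point, pixels), "eye" and "rotation" of the camera in the world. Camera axes: x right, y up, looking along -z (the intrinsics and any distortion apply to the point x, -y, -z); pixel columns grow to the right and rows downward; lengths in mm; the calibration is good to about 2 mm. A picture is of the moment at which its call begins. camera_info takes no time and is no camera call.
- robot.hand_in(): hands the job in; it is judged then, once.
Trained networks look in the newest picture that a camera, given by its name, has taken for a name from the list of things; names that differ only in an ending like _2 or _b are one class to them, and where a whole thing is asked for, a point or a joint stands for the part that bears it (a point fixed in the world has none). Each returns a list of dicts, best first, with "confidence" (0 to 1); they miss things now and then, are a little off and sometimes report something else, mostly with a low value. They report only what shows in the picture. A call takes as long as a camera call.
- optics.outline_of(name, camera): "mask" (400x640 bool, what is visible of it) and "box" ([left, top, width, height] in pixels, round what is visible of it).
The state is a dict: "time_s": time; "joints": joint angles; "qd": joint speeds; "joint_efforts": joint torques, N m; "tool_pos": TCP position; "orientation": TCP orientation; "wrist_force": force on the tool from outside, world axes, zero at the start; "wrist_torque": the same for the moment, N m; "gripper_width": opening from 0.0 (shut) to 1.0 (fully open); "gripper_force": force on a finger pad.
Only numpy, scipy, OpenCV 4.12 (cv2) and the standard library are available. Lean on these libraries where they do the work, as an engineer would, in place of code of your own. Each camera call takes 0.05 s, during which the arm holds its last target. There are 200 camera calls.

## Task

The hood of the dry block heater is leaning back open and one large well is empty: pick the one of the three loose aluminium sleeves that fits this well, push it upright right down to the bottom and let it go, leaving the hood open for this, and leave the other two sleeves, the petri dish and the capped tube standing where they are. Then take the hood, swing it down to 45 degrees open and hold it there with the fingers, as a dust shelter for a colleague who pipettes under it. The hood falls shut if let go, so finish while still holding it at that angle, and never let it drop shut on the way.

Things in the scene. Friction and masses are not known exactly. Their poses are not given: they have to be found in the camera images.
- heater: dry block heater, fixed: white housing 154 (x) x 196 (y) mm, aluminium block in its top, block face 80 mm above the table. Origin: centre of its underside; display faces its own -x, hood hinge along the back. Front row of the block: empty large well at +y; the other well holds a fixed sleeve. Back row: six closed micro-tubes, fixed, 5 mm proud.
- well (a point): centre of the mouth of the empty well, level with the block's face, 80 mm above the table; axes as the heater's. Round, 31.5 mm across, 40 mm deep, flat bottom, 2 mm chamfer at the mouth: a 62 mm sleeve fully down stands 22 mm proud. The fixed sleeve (30 mm across, 22 mm proud) is 84 mm away, the hinge line 86 mm behind.
- hood_hinge (a point): middle of the hinge line of the hood, 82 mm above the table at the back of the heater; the line runs along this frame's y, axes as the heater's.
- hood (a joint): angle of the clear, grey-edged hood, rad: 0 shut, 0.785 = 45 degrees open, 1.75 leaning back on its stop, where it starts; it opens up and back. 130 mm deep, 172 wide, 42 high, walls 4 mm, about 0.3 kg (varies), free hinge with hardly any friction: it stays open only when leaning back beyond about 70 degrees, below that it falls shut.
- hood_handle (a point): middle of the bar of the black bow handle on the hood's front face: round bar 10 mm thick, straight for 78 mm along y (parallel to the hinge), 29 mm of free space behind it. 164 mm from the hinge along the hood and 21 mm above its rim plane: radius 165 mm, 0.127 rad above the hood's angle. Axes turn with the hood: x handle to hinge, z out of its top.
- sleeve_slim: plain aluminium reducer sleeve, a round tube standing on end with a blind 17 mm bore open at the top and one fine groove near the top; outside diameter 24 mm, height 62 mm, foot edge chamfered 2.5 mm, about 50 g (varies). Origin: centre of the underside; z along the sleeve, up. Too thin: loose in the well.
- sleeve_mid: plain aluminium reducer sleeve, a round tube standing on end with a blind 17 mm bore open at the top and one fine groove near the top; outside diameter 30 mm, height 62 mm, foot edge chamfered 2.5 mm, about 90 g (varies). Origin: centre of the underside; z along the sleeve, up. The one that fits the empty well.
- sleeve_wide: plain aluminium reducer sleeve, a round tube standing on end with a blind 17 mm bore open at the top and one fine groove near the top; outside diameter 36 mm, height 62 mm, foot edge chamfered 2.5 mm, about 130 g (varies). Origin: centre of the underside; z along the sleeve, up. Too thick for the well.
- petri: loose closed petri dish, 90 mm across, 15 mm high, lying on the table; origin: centre of the underside. Leave alone.
- big_tube: loose capped sample tube standing on the table, blue cap, green filling, 34 mm across, 116 mm high; origin: centre of the underside. Leave alone.

How it is judged (in metres and radians):
On the way:
1. the 30 mm sleeve is fully down and upright in the empty well and released, the hood still open (z of sleeve_mid in the frame of well below -0.036 m and horizontal distance between sleeve_mid and well below 0.004 m and angle between sleeve_mid's own z axis and vertical below 0.08 rad and contact force between sleeve_mid and the fingers below 0.1 N and value of joint hood above 1.4 rad), for 0.2 s.
At the end, for the whole second after the job is handed in: hood still at 45 degrees open (within 6), held by the fingers alone (over 0.5 N, nothing else under it); the 30 mm sleeve upright in the well, fully down (within 4 mm) and released; the other two sleeves upright within 40 mm of where they stood (value of joint hood between 0.68 and 0.89 rad and velocity of joint hood between -0.05 and 0.05 rad/s and contact force between the fingers and hood above 0.5 N and contact force between hood and sleeve_slim below 0.1 N and contact force between hood and sleeve_mid below 0.1 N and contact force between hood and sleeve_wide below 0.1 N and contact force between hood and petri below 0.1 N and contact force between hood and big_tube below 0.1 N and z of sleeve_mid in the frame of well below -0.036 m and horizontal distance between sleeve_mid and well below 0.004 m and angle between sleeve_mid's own z axis and vertical below 0.08 rad and contact force between sleeve_mid and the fingers below 0.1 N and distance of each of sleeve_slim, sleeve_wide from where it was at the start of the episode below 0.04 m and angle between each of sleeve_slim, sleeve_wide's own z axis and vertical below 0.1 rad); the arm keeps its last pose, push and grip.
It fails at once if the hood drops shut (below 20 degrees) (value of joint hood below 0.35 rad).
It fails at once if a wrong sleeve is shifted more than 80 mm or tipped over (distance of any of sleeve_slim, sleeve_wide from where it was at the start of the episode above 0.08 m or angle between any of sleeve_slim, sleeve_wide's own z axis and vertical above 0.5 rad).
It fails at once if the petri dish or the capped tube is moved more than 30 mm or tipped (distance of any of petri, big_tube from where it was at the start of the episode above 0.03 m or angle between big_tube's own z axis and vertical above 0.5 rad).
It also fails if it takes over 58 s, if anything falls off the work surface, if the arm or the gripper's body presses on something with over 40 N, if the wrist force passes 120 N, or if a joint passes its speed limit or range.

## Working session

There is one attempt and no reset: what is moved stays moved. The work goes in short steps, Python scripts to look and compute and a shell command to move; the robot and the scene stay as the last step left them, time stands still between calls to the robot, and variables do not carry over. Pictures are saved under pics/ and viewed, at most 10 in all, crops included, and the job is handed in when it is done.

```bash
mkdir -p pics; ls
cat > h.py <<'E'
import numpy as np, cv2, json
from rig import state, optics, robot
from scipy.spatial.transform import Rotation as R
def cam(n):
    i=optics.camera_info(n); return i
def pts(n,depth,mask):
    i=cam(n); f=200/np.tan(np.radians(i['fov_y'])/2)
    v,u=np.nonzero(mask&(depth>0)); d=depth[v,u]
    p=np.stack([(u-i['cx'])/f*d,-(v-i['cy'])/f*d,-d],1)
    return p@np.array(i['rotation']).reshape(3,3).T+np.array(i['eye'])
def proj(n,P):
    i=cam(n); f=200/np.tan(np.radians(i['fov_y'])/2)
    q=(np.atleast_2d(P)-np.array(i['eye']))@np.array(i['rotation']).reshape(3,3)
    return np.stack([i['cx']-f*q[:,0]/q[:,2],i['cy']+f*q[:,1]/q[:,2]],1)
E
python3 - <<'E'
from h import *
for n in ("scene","top"):
    im,d=optics.get_image(n); cv2.imwrite(f'pics/{n}0.png',im); np.save(f'{n}d.npy',d)
    print({k:np.round(v,3).tolist() if not isinstance(v,str) else v for k,v in cam(n).items()})
    for t in ["heater","hood","hood_handle","sleeve_slim","sleeve_mid","sleeve_wide","petri","big_tube"]:
        for o in optics.outline_of(t,n)[:3]:
            P=pts(n,d,o['mask'])
            if len(P): print(n,t,round(o['confidence'],2),o['box'],np.median(P,0).round(),P.min(0).round(),P.max(0).round())
s=state(); print(s, robot.tip_extent)
E
```

```text
pics
{'fov_y': 44.166, 'cx': 315.216, 'cy': 205.476, 'eye': [202.972, -817.202, 980.369], 'rotation': [0.331, -0.075, -0.215, 0.916]}Traceback (most recent call last):
  File "<stdin>", line 7, in <module>
  File "h.py", line 10, in pts
    return p@np.array(i['rotation']).reshape(3,3).T+np.array(i['eye'])
             ~~~~~~~~~~~~~~~~~~~~~~~~~~~~~~~^^^^^
ValueError: cannot reshape array of size 4 into shape (3,3)
```

```bash
sed -i "s/np.array(i\['rotation'\]).reshape(3,3)/R.from_quat(i['rotation']).as_matrix()/" h.py
python3 - <<'E'
from h import *
for n in ("scene","top"):
    im,d=optics.get_image(n); cv2.imwrite(f'pics/{n}0.png',im); np.save(f'{n}d.npy',d)
    print(cam(n))
    for t in ["heater","hood","hood_handle","sleeve_slim","sleeve_mid","sleeve_wide","petri","big_tube"]:
        for o in optics.outline_of(t,n)[:3]:
            P=pts(n,d,o['mask'])
            if len(P): print(n,t,round(o['confidence'],2),o['box'],np.median(P,0).round(),P.min(0).round(),P.max(0).round())
s=state(); print(s, robot.tip_extent)
E
```

```text
{'fov_y': 44.16586344984142, 'cx': 315.215609759646, 'cy': 205.47590064825778, 'eye': array([ 202.97177103, -817.20172879,  980.3685876 ]), 'rotation': array([ 0.33147105, -0.07476672, -0.21479372,  0.91564214])}
scene heater 0.65 [250.4, 82.5, 109.2, 132.6] [598.   6.  81.] [ 455. -100. -420.] [1043.  868.  248.]
scene hood 0.83 [297.6, 81.9, 59.5, 89.9] [654.  39. 139.] [ 599.  -59. -479.] [1047.  949.  248.]
scene hood_handle 0.67 [296.2, 84.7, 62.1, 84.0] [654.  37. 139.] [ 600.  -59. -420.] [1043.  868.  248.]
scene sleeve_slim 0.78 [289.0, 235.4, 12.1, 23.2] [ 446. -211.   43.] [ 435. -217.   -2.] [ 478. -148.   64.]
scene sleeve_slim 0.3 [251.1, 81.7, 107.1, 135.2] [599.   6.  81.] [ 455. -100. -435.] [1045.  891.  248.]
scene sleeve_mid 0.84 [316.8, 273.3, 11.5, 26.5] [ 455. -325.   46.] [ 442. -334.   -3.] [ 485. -272.   67.]
scene sleeve_wide 0.57 [338.3, 237.1, 15.1, 30.1] [ 547. -274.   45.] [ 535. -284.   -3.] [ 569. -227.   66.]
scene petri 0.76 [236.3, 213.7, 38.0, 30.5] [389. -92.  14.] [ 346. -134.   -1.] [435. -44.  21.]
scene big_tube 0.6 [395.9, 263.5, 21.2, 35.1]
[... 1629 characters left out ...]
6,  0.50745415, -0.23757501,  1.5001764 ,  0.12571572,
        1.14894766, -0.15481011]), 'qd': array([-0.00085109,  0.00035699,  0.00149275, -0.00017691, -0.00070394,
        0.0006597 ,  0.00102137]), 'joint_efforts': array([-3.92295278e-04, -6.20363188e+01, -2.18500324e+00, -2.49970919e+01,
        1.38915298e-02,  2.25990691e-03, -2.28844613e-05]), 'tool_pos': array([255.34452792, 570.44420146, 242.31076684]), 'orientation': array([ 2.08877555e-01,  9.77941801e-01, -5.98557305e-06,  1.21604920e-05]), 'wrist_force': array([-0.8384944 ,  0.49905468, -0.47991208]), 'wrist_torque': array([-0.05836695,  0.0144586 , -0.00650674]), 'gripper_force': 0.0, 'gripper_width': 0.9995722981325901} 11.0
```

View pics/scene0.png

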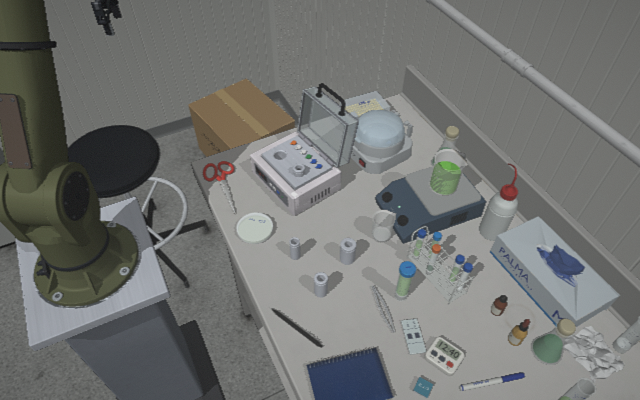

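View pics/top0.png

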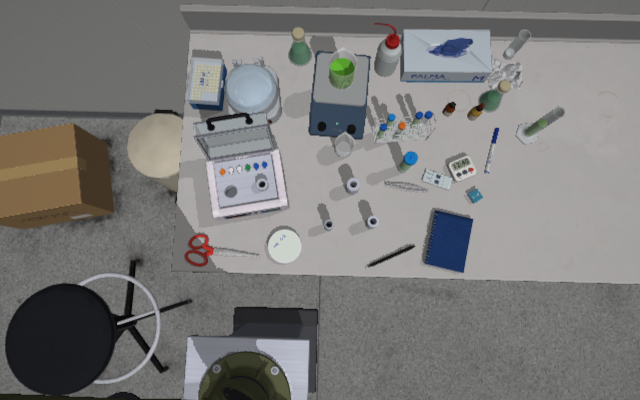

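The scene view shows the heater around (290,165) with the hood leaning back. The sleeves are slim (294,248), mid (321,285) and wide (347,250). In the top view the empty well is at about (231,192) and the fixed sleeve at (262,184). Next I fit precise poses.

```bash
cat > fit.py <<'E'
from h import *
from scipy.optimize import least_squares
D={n:np.load(n+'d.npy') for n in("scene","top")}
full=np.ones((400,640),bool)
W={n:pts(n,D[n],full) for n in D}
for n in D:
    P=W[n]; b=P[(P[:,0]>430)&(P[:,0]<720)&(P[:,1]>-130)&(P[:,1]<190)]
    t=b[(b[:,2]>76)&(b[:,2]<86)&(b[:,0]<680)]; (c,s,a)=cv2.minAreaRect(t[:,:2].astype(np.float32)); print(n,'topface',np.round(c),np.round(s),a,np.median(t[:,2]))
    f=b[(b[:,2]>97)&(b[:,2]<106)&(b[:,0]<600)]; print(' fixed?',len(f),f.mean(0).round(1) if len(f) else'',f.min(0).round() if len(f) else '',f.max(0).round() if len(f) else '')
    w=b[(b[:,2]>20)&(b[:,2]<72)&(b[:,0]<600)&(b[:,0]>490)&(b[:,1]>0)&(b[:,1]<100)]; print(' wellpts',len(w),w.mean(0).round(1) if len(w) else '')
    h=b[(b[:,2]>236)]; 
    if len(h): print(' bar',len(h),h.mean(0).round(1),h.min(0).round(),h.max(0).round())
    for nm,c,r in(('slim',(446,-205),12),('mid',(456,-318),15),('wide',(553,-263),18),('fix',(530,-30),15)):
        z0=102 if nm=='fix' else 62
        q=P[(np.hypot(P[:,0]-c[0],P[:,1]-c[1])<35)&(P[:,2]>z0-4)&(P[:,2]<z0+8)]
        if len(q): print(' ',nm,len(q),((q.min(0)+q.max(0))/2).round(1),(q.max(0)-q.min(0)).round(1),'mean',q.mean(0).round(1))
im=cv2.imread('pics/top0.png'); cv2.imwrite('pics/topcrop.png',cv2.resize(im[100:245,180:400],None,fx=3.6,fy=3.6,interpolation=cv2.INTER_CUBIC))
print([a for a in dir(robot) if a[0]!='_'])
E
python3 fit.py
```

```text
scene topface [567.  14.] [190. 193.] 11.146970748901367 80.0880680775063
 fixed? 78 [539.1 -32.3 101.2] [525. -47.  97.] [554. -18. 106.]
 wellpts 70 [522.8  60.1  62.4]
 bar 133 [664.3  31.8 241.8] [651. -11. 236.] [678.  84. 248.]
  slim 48 [ 448.2 -203.3   61.1] [22.5 22.3  6.2] mean [ 448.2 -203.7   60.9]
  mid 107 [ 457.3 -318.    62.4] [28.5 29.2  8.2] mean [ 457.1 -318.4   61.5]
  wide 139 [ 553.5 -265.    62.1] [36.7 35.5  8. ] mean [ 553.1 -266.    61.7]
  fix 72 [539.3 -32.5 102. ] [29.3 29.6  7.9] mean [538.9 -32.3 101.5]
top topface [564.  19.] [188. 195.] 10.958085060119629 80.9406358758365
 fixed? 79 [539.3 -29.  102.4] [525. -43.  97.] [553. -15. 106.]
 wellpts 124 [525.5  56.8  49.5]
 bar 193 [663.6  37.7 243.9] [651. -10. 237.] [676.  86. 250.]
  slim 33 [ 447.1 -200.3   62.3] [21.3 20.8  6.7] mean [ 446.9 -200.3   62.3]
  mid 71 [ 456.8 -314.8   62.7] [28.2 28.5  9.2] mean [ 457.6 -314.1   62.3]
  wide 117 [ 552.8 -262.2   62.4] [34.4 34.4  8.3] mean [ 552.8 -262.8   62.5]
  fix 78 [539.  -29.3 102.2] [28.7 28.2  8.2] mean [539.3 -28.7 102.6]
['PlanningError', 'hand_in', 'tip_extent']
```

View pics/topcrop.png

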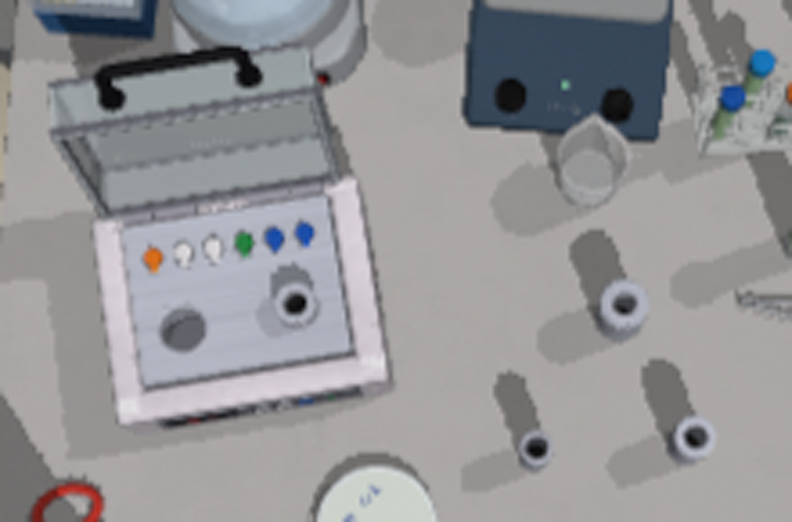

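The crop confirms the layout: the empty well is at crop (183,329), the fixed sleeve at (296,302), and the bar runs from (110,75) to (245,60). Heater yaw is about 11°. Moving now.

```bash
python3 -m pendant '[{"gripper":85,"slide":[0,0,0],"rotation":[0,0,-1]},{"gripper":85,"slide":[0,0,0],"rotation":[0,0,-1]},{"gripper":85,"slide":[0,0,0],"rotation":[0,0,-1]},{"gripper":85,"slide":[0,0,0],"rotation":[0,0,-1]},{"gripper":85,"slide":[0,0,0],"rotation":[0,0,-1]},{"gripper":85,"slide":[0,0,0],"rotation":[0,0,-1]},{"gripper":85,"slide":[0,0,0],"rotation":[0,0,-1]}]' 40
python3 -m pendant '[{"gripper":85,"slide":[-0.41,-0.94,0],"rotation":[0,0,0]},{"gripper":85,"slide":[-0.41,-0.94,0],"rotation":[0,0,0]},{"gripper":85,"slide":[-0.41,-0.94,0],"rotation":[0,0,0]},{"gripper":85,"slide":[-0.41,-0.94,0],"rotation":[0,0,0]},{"gripper":85,"slide":[-0.41,-0.94,0],"rotation":[0,0,0]},{"gripper":85,"slide":[-0.41,-0.94,0],"rotation":[0,0,0]},{"gripper":85,"slide":[-0.41,-0.94,0],"rotation":[0,0,0]},{"gripper":85,"slide":[-0.41,-0.94,0],"rotation":[0,0,0]}]'
```

```text
time_s: 1.7
tool_pos: [255.4, 570.5, 242.3]
orientation: [-0.097, 0.995, 0.0, 0.0]
wrist_force: [0.1, -0.2, -0.2]
gripper_width: 1.0
gripper_force: 0.0
time_s: 2.5
tool_pos: [441.8, 298.4, 242.5]
orientation: [-0.095, 0.995, 0.0, 0.0]
wrist_force: [0.2, 0.4, 0.3]
gripper_width: 0.996
gripper_force: 0.0
```

```bash
cat > go.py <<'E'
import sys
from h import *
s=state(); M=R.from_quat(s['orientation']).as_matrix(); p=np.array(s['tool_pos'])
t=np.array(list(map(float,sys.argv[1:4])))
print('t',round(s['time_s'],2),'pos',p.round(1),'y',M[:,1].round(3),'z',M[:,2].round(3),'units',((M.T@(t-p))/40).round(2),'F',np.array(s['wrist_force']).round(1),'g',round(s['gripper_width']*85.4,1),round(s['gripper_force'],1))
print('joints',np.round(s['joints'],2))
E
python3 go.py 457 -316.5 142
python3 - <<'E'
from h import *
# well centre: dark blob in pictures, ray to z=80
for n,g in(("top",(523,52,80)),("scene",(523,52,80))):
    im=cv2.imread(f'pics/{n}0.png').mean(2); u,v=proj(n,g)[0]; x0,y0=int(u)-9,int(v)-9
    c=im[y0:y0+19,x0:x0+19]; m=np.uint8(c<np.percentile(c,95)*0.78)
    k,l,st,ce=cv2.connectedComponentsWithStats(m); j=l[9,9]; 
    i=cam(n); f=200/np.tan(np.radians(i['fov_y'])/2); px=ce[j]+[x0,y0]
    r=R.from_quat(i['rotation']).as_matrix()@[(px[0]-i['cx'])/f,-(px[1]-i['cy'])/f,-1]
    print(n,j,st[j],px,(i['eye']+r*(80-i['eye'][2])/r[2]).round(1))
    print(c.astype(int)[::2])
E
```

```text
t 2.5 pos [441.8 298.4 242.5] y [-0.189  0.982  0.   ] z [ 0.  0. -1.] units [  2.53 -15.17   2.51] F [0.2 0.4 0.3] g 85.0 0.0
joints [-0.39  0.37 -0.36  1.74  0.15  1.05  0.96]
top 1 [  3   4  13  12 123] [230.41463415 191.30894309] [522.9  52.9  80. ]
[[184 184 184 185 185 185 186 186 186 186 187 186 187 186 187 186 186 186
  186]
 [187 187 187 186 181 180 186 189 184 181 168 168 178 183 185 186 185 186
  185]
 [183 185 185 186 188 184 157 130 124 124 123 120 122 144 160 178 183 184
  184]
 [183 182 182 184 152 125 116 119 112 112  93  91  91  88 103 139 173 179
  178]
 [180 180 177 156 119 106  77  75  91 100 100 100  99  99  99 108 159 181
  185]
 [182 182 175 139  93  80  78  94  99  99  99  99 100 100 100 102 163 184
  185]
 [185 185 185 165 112  83  92  99 100 100 100 100 100 100 109 154 181 186
  186]
 [182 181 182 182 172 147 123 108 101  99 101 100 115 143 177 185 184 183
  184]
 [185 185 185 185 186 185 185 185 176 172 170 181 183 182 183 183 182 182
  183]
 [183 182 182 182 183 183 183 183 183 184 185 185 185 185 185 185 185 185
  184]]
scene 1 [ 3  7 13  8 81] [279.14814815 155.24691358] [521.3  49.7  80. ]
[[191 189 190 192 194 195 189 178 171 172 173 173 171 168 169 172 172 173
  172]
 [191 190 187 177 166 169 169 169 170 171 169 173 174 173 172 170 168 171
  172]
 [170 171 171 170 167 165 165 167 170 171 172 173 171 172 173 171 172 171
  170]
 [170 168 169 171 168 162 169 166 155 157 154 163 178 188 179 153 172 173
  170]
 [170 172 172 164 136 111 104 109 125 130 133 139 137 135 142 156 168 163
  172]
 [171 171 166 135  93  97 101 104 115 133 142 140 133 133 134 136 154 171
  172]
 [171 172 171 163 129  99 101 105 103 104 116 138 137 136 139 150 169 171
  172]
 [172 172 171 172 172 171 167 148 124 121 122 133 149 171 172 168 167 168
  172]
 [171 172 172 172 171 170 169 170 172 172 174 173 172 174 173 171 169 166
  166]
 [141 157 172 173 173 171 171 170 168 168 169 171 171 172 171 171 171 172
  170]]
```

```bash
python3 -m pendant '[{"gripper":85,"slide":[0.16,-0.95,0.1],"rotation":[0,0,0]},{"gripper":85,"slide":[0.16,-0.95,0.1],"rotation":[0,0,0]},{"gripper":85,"slide":[0.16,-0.95,0.1],"rotation":[0,0,0]},{"gripper":85,"slide":[0.16,-0.95,0.1],"rotation":[0,0,0]},{"gripper":85,"slide":[0.16,-0.95,0.1],"rotation":[0,0,0]},{"gripper":85,"slide":[0.16,-0.95,0.1],"rotation":[0,0,0]},{"gripper":85,"slide":[0.16,-0.95,0.1],"rotation":[0,0,0]},{"gripper":85,"slide":[0.16,-0.95,0.1],"rotation":[0,0,0]},{"gripper":85,"slide":[0.16,-0.95,0.1],"rotation":[0,0,0]},{"gripper":85,"slide":[0.16,-0.95,0.1],"rotation":[0,0,0]},{"gripper":85,"slide":[0.16,-0.95,0.1],"rotation":[0,0,0]},{"gripper":85,"slide":[0.16,-0.95,0.1],"rotation":[0,0,0]}]'
python3 -m pendant '[{"gripper":85,"slide":[0.15,-0.94,0.3],"rotation":[0,0,0]},{"gripper":85,"slide":[0.15,-0.94,0.3],"rotation":[0,0,0]},{"gripper":85,"slide":[0.15,-0.94,0.3],"rotation":[0,0,0]},{"gripper":85,"slide":[0.15,-0.94,0.3],"rotation":[0,0,0]},{"gripper":85,"slide":[0,0,0],"rotation":[0,0,0]}]'; python3 go.py 457 -316.5 55
```

```text
time_s: 3.7
tool_pos: [451.7, -164.0, 194.4]
orientation: [-0.095, 0.995, -0.0, 0.0]
wrist_force: [1.5, -0.0, 0.2]
gripper_width: 0.994
gripper_force: 0.0
time_s: 4.2
tool_pos: [454.7, -320.5, 144.6]
orientation: [-0.091, 0.996, -0.001, -0.001]
wrist_force: [-0.6, -0.2, -0.2]
gripper_width: 0.995
gripper_force: 0.0
t 4.2 pos [ 454.7 -320.5  144.6] y [-0.182  0.983 -0.002] z [-0.002 -0.002 -1.   ] units [-0.08  0.09  2.24] F [-0.6 -0.2 -0.2] g 85.0 0.0
joints [ 0.68  0.5  -0.16  1.82  0.11  0.83  2.22]
```

```bash
python3 -m pendant '[{"gripper":85,"slide":[-0.08,0.09,0.6],"rotation":[0,0,0]},{"gripper":85,"slide":[0,0,0.6],"rotation":[0,0,0]},{"gripper":70,"slide":[0,0,0.6],"rotation":[0,0,0]},{"gripper":50,"slide":[0,0,0.44],"rotation":[0,0,0]},{"gripper":40,"slide":[0,0,0],"rotation":[0,0,0]},{"gripper":40,"slide":[0,0,0],"rotation":[0,0,0]},{"gripper":20,"slide":[0,0,0],"rotation":[0,0,0]},{"gripper":20,"slide":[0,0,0],"rotation":[0,0,0]},{"gripper":20,"slide":[0,0,0],"rotation":[0,0,0]},{"gripper":20,"slide":[0,0,0],"rotation":[0,0,0]}]' 40; python3 go.py 457 -316.5 135
```

```text
time_s: 5.2
tool_pos: [459.7, -310.9, 57.8]
orientation: [-0.095, 0.995, -0.001, 0.001]
wrist_force: [0.0, -0.1, 6.7]
gripper_width: 0.334
gripper_force: 39.4
t 5.2 pos [ 459.7 -310.9   57.8] y [-0.189  0.982 -0.002] z [ 0.002 -0.001 -1.   ] units [ 0.09 -0.13 -1.93] F [ 0.  -0.1  6.7] g 28.6 39.4
joints [ 0.64  0.61 -0.14  1.91  0.14  0.63  2.17]
```

```bash
python3 -m pendant '[{"gripper":20,"slide":[0,0,-0.3],"rotation":[0,0,0]},{"gripper":20,"slide":[0,0,-0.7],"rotation":[0,0,0]},{"gripper":20,"slide":[0,0,-1],"rotation":[0,0,0]},{"gripper":20,"slide":[0,0,-1],"rotation":[0,0,0]},{"gripper":20,"slide":[-0.3,0.8,-0.1],"rotation":[0,0,0]},{"gripper":20,"slide":[-0.37,0.95,0],"rotation":[0,0,0]},{"gripper":20,"slide":[-0.37,0.95,0],"rotation":[0,0,0]},{"gripper":20,"slide":[-0.37,0.95,0],"rotation":[0,0,0]},{"gripper":20,"slide":[-0.37,0.95,0],"rotation":[0,0,0]},{"gripper":20,"slide":[-0.37,0.95,0],"rotation":[0,0,0]},{"gripper":20,"slide":[-0.37,0.95,0],"rotation":[0,0,0]},{"gripper":20,"slide":[-0.37,0.95,0],"rotation":[0,0,0]}]' 60; python3 -m pendant '[{"gripper":20,"slide":[-0.3,0.8,0],"rotation":[0,0,0]},{"gripper":20,"slide":[0,0.3,0],"rotation":[0,0,0]},{"gripper":20,"slide":[0,0,0],"rotation":[0,0,0]},{"gripper":20,"slide":[0,0,0],"rotation":[0,0,0]}]'; python3 go.py 522.8 51.5 178
python3 - <<'E'
from h import *
g=state()['tool_pos']
for n in("top","scene"):
    im,d=optics.get_image(n); cv2.imwrite(f'pics/{n}1.png',im)
    for o in optics.outline_of("sleeve_mid",n)[:2]: 
        P=pts(n,d,o['mask']); print(n,o['confidence'],o['box'],np.median(P,0).round(1),P.min(0).round(),P.max(0).round())
a=cv2.imread('pics/top1.png')[130:230,180:300];b=cv2.imread('pics/scene1.png')[90:215,240:365]
f=lambda x:cv2.resize(x,(400,400*x.shape[0]//x.shape[1]),interpolation=cv2.INTER_CUBIC)
a,b=f(a),f(b); h=min(len(a),len(b)); cv2.imwrite('pics/c1.png',np.hstack([a[:h],b[:h]]))
E
```

```text
time_s: 6.4
tool_pos: [516.1, 5.5, 181.5]
orientation: [-0.095, 0.995, -0.0, 0.0]
wrist_force: [1.5, -0.7, -0.5]
gripper_width: 0.326
gripper_force: 58.7
time_s: 6.8
tool_pos: [519.4, 48.0, 180.9]
orientation: [-0.094, 0.996, -0.001, -0.0]
wrist_force: [0.0, -0.5, -0.9]
gripper_width: 0.32
gripper_force: 58.7
t 6.8 pos [519.4  48.  180.9] y [-0.188  0.982 -0.001] z [-0.    -0.001 -1.   ] units [-0.1   0.07  0.07] F [ 0.  -0.5 -0.9] g 27.3 58.7
joints [ 0.02  0.41 -0.23  1.86  0.12  0.88  1.5 ]
top 0.63 [217.2, 183.5, 19.5, 14.8] [506.6  39.8 165.7] [487.  23.  38.] [525.  79. 308.]
scene 0.48 [271.9, 125.4, 8.5, 23.0] [512.8  33.9 154.9] [ 502.   19. -568.] [770. 823. 204.]
```

View pics/c1.png

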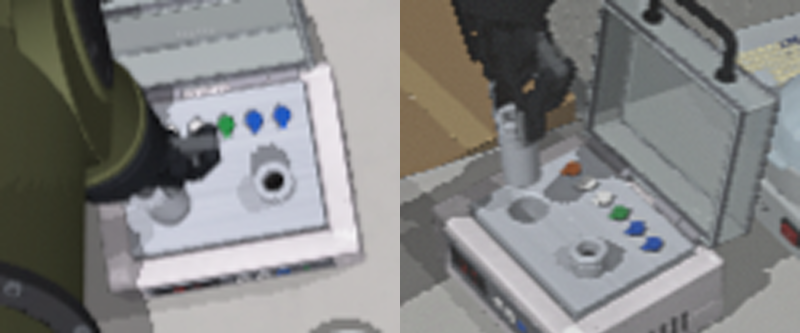

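The left half (top) shows the sleeve partly hidden by the hand. The right half (scene) shows it upright at about (520,150), just above the empty well at (527,207). Next I fit the held sleeve's axis.

Run:
```python
from h import *
from scipy.optimize import least_squares
for n in("scene","top"):
    im,d=optics.get_image(n); full=np.ones((400,640),bool)
    P=pts(n,d,full); e=np.array(cam(n)['eye'])
    for lo,hi in((122,140),(140,160),(122,160)):
        q=P[(np.hypot(P[:,0]-518,P[:,1]-48)<26)&(P[:,2]>lo)&(P[:,2]<hi)]
        if len(q)<6: print(n,len(q)); continue
        r=least_squares(lambda c:np.hypot(q[:,0]-c[0],q[:,1]-c[1])-15,(518,48),loss='soft_l1')
        print(n,lo,hi,len(q),r.x.round(1),np.abs(r.fun).mean().round(2))
    # same estimate method on fixed sleeve
    q=P[(np.hypot(P[:,0]-539,P[:,1]+31)<22)&(P[:,2]>84)&(P[:,2]<99)]
    if len(q)>5:
        r=least_squares(lambda c:np.hypot(q[:,0]-c[0],q[:,1]-c[1])-15,(539,-31),loss='soft_l1');print(' fixed',len(q),r.x.round(1))
```

```text
scene 122 140 46 [518.   42.7] 1.12
scene 140 160 81 [517.8  44. ] 1.14
scene 122 160 127 [517.8  43.5] 1.22
 fixed 72 [539.5 -31.6]
top 122 140 18 [517.4  44.9] 0.64
top 140 160 35 [517.8  45.2] 1.57
top 122 160 53 [517.6  45.1] 1.27
 fixed 60 [542.4 -39.4]
```

```bash
python3 -m pendant '[{"gripper":20,"slide":[-0.155,0.155,0],"rotation":[0,0,0]},{"gripper":20,"slide":[0,0,0.4],"rotation":[0,0,0]},{"gripper":20,"slide":[0,0,0.45],"rotation":[0,0,0]},{"gripper":20,"slide":[0,0,0],"rotation":[0,0,0]},{"gripper":20,"slide":[0,0,0],"rotation":[0,0,0]}]'; python3 go.py 524.3 55.2 142
python3 - <<'E'
from h import *
from scipy.optimize import least_squares
for n in("scene","top"):
    im,d=optics.get_image(n); full=np.ones((400,640),bool); cv2.imwrite(f'pics/{n}2.png',im)
    P=pts(n,d,full)
    for lo,hi in((92,110),(110,128),(92,128)):
        q=P[(np.hypot(P[:,0]-523,P[:,1]-51)<26)&(P[:,2]>lo)&(P[:,2]<hi)]
        if len(q)<6: print(n,len(q)); continue
        r=least_squares(lambda c:np.hypot(q[:,0]-c[0],q[:,1]-c[1])-15,(523,51),loss='soft_l1')
        print(n,lo,hi,len(q),r.x.round(1),np.abs(r.fun).mean().round(2))
a=cv2.imread('pics/top2.png')[160:220,200:280];b=cv2.imread('pics/scene2.png')[110:180,250:320]
f=lambda x:cv2.resize(x,(400,400*x.shape[0]//x.shape[1]),interpolation=cv2.INTER_CUBIC)
a,b=f(a),f(b); h=min(len(a),len(b)); cv2.imwrite('pics/c2.png',np.hstack([a[:h],b[:h]]))
E
```

```text
time_s: 7.6
tool_pos: [524.8, 57.0, 146.8]
orientation: [-0.095, 0.995, 0.0, -0.0]
wrist_force: [-0.1, -0.1, -0.6]
gripper_width: 0.321
gripper_force: 58.7
t 7.6 pos [524.8  57.  146.8] y [-0.189  0.982  0.   ] z [-0.001  0.    -1.   ] units [ 0.02 -0.04  0.12] F [-0.1 -0.1 -0.6] g 27.4 58.7
joints [-0.    0.46 -0.22  1.89  0.13  0.81  1.47]
scene 92 110 53 [523.3  52.5] 0.94
scene 110 128 72 [523.2  53.6] 1.36
scene 92 128 125 [523.2  53. ] 1.23
top 92 110 23 [522.9  54.1] 0.55
top 110 128 30 [523.2  54.2] 1.96
top 92 128 53 [523.   54.2] 1.36
```

View pics/c2.png

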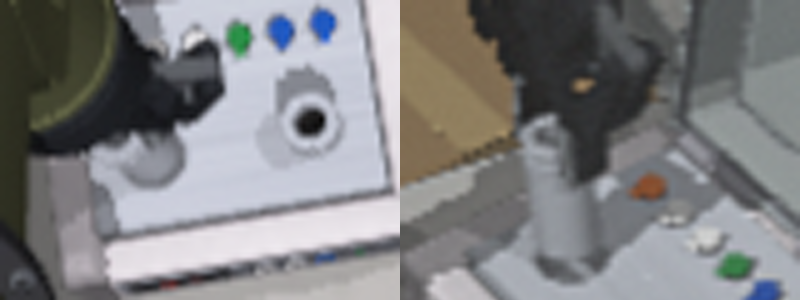

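```bash
python3 -m pendant '[{"gripper":20,"slide":[0.02,-0.04,0.1],"rotation":[0,0,0]},{"gripper":20,"slide":[0,0,0.1],"rotation":[0,0,0]},{"gripper":20,"slide":[0,0,0.05],"rotation":[0,0,0]},{"gripper":20,"slide":[0,0,0.05],"rotation":[0,0,0]},{"gripper":20,"slide":[0,0,0.05],"rotation":[0,0,0]},{"gripper":20,"slide":[0,0,0],"rotation":[0,0,0]}]'; python3 go.py 524.4 55.2 97.8
```

```text
time_s: 8.3
tool_pos: [524.9, 55.9, 133.2]
orientation: [-0.095, 0.995, 0.0, 0.001]
wrist_force: [0.6, 2.4, 2.9]
gripper_width: 0.324
gripper_force: 59.1
t 8.3 pos [524.9  55.9 133.2] y [-0.189  0.982  0.001] z [ 0.002  0.001 -1.   ] units [ 0.02 -0.01  0.89] F [0.6 2.4 2.9] g 27.7 59.1
joints [-0.    0.48 -0.22  1.91  0.14  0.77  1.46]
```

```bash
python3 -m pendant '[{"gripper":20,"slide":[0,0.02,0.1],"rotation":[0,0,0]},{"gripper":20,"slide":[0,0,0.1],"rotation":[0,0,0]},{"gripper":20,"slide":[0,0,0.1],"rotation":[0,0,0]},{"gripper":20,"slide":[0,0,0.1],"rotation":[0,0,0]},{"gripper":20,"slide":[0,0,0],"rotation":[0,0,0]}]'; python3 go.py 524.4 55.2 97.8
```

```text
time_s: 8.8
tool_pos: [524.0, 55.9, 116.0]
orientation: [-0.095, 0.995, 0.0, -0.0]
wrist_force: [2.7, 2.8, -4.0]
gripper_width: 0.327
gripper_force: 58.5
t 8.8 pos [524.   55.9 116. ] y [-0.189  0.982  0.   ] z [-0.  0. -1.] units [-0.01 -0.02  0.45] F [ 2.7  2.8 -4. ] g 27.9 58.5
joints [-0.01  0.5  -0.21  1.93  0.15  0.73  1.45]
```

```bash
python3 -m pendant '[{"gripper":20,"slide":[-0.01,0.02,0.1],"rotation":[0,0,0]},{"gripper":20,"slide":[0,0,0.1],"rotation":[0,0,0]},{"gripper":20,"slide":[0,0,0.1],"rotation":[0,0,0]},{"gripper":20,"slide":[0,0,0.1],"rotation":[0,0,0]},{"gripper":20,"slide":[0,0,0.05],"rotation":[0,0,0]},{"gripper":20,"slide":[0,0,0],"rotation":[0,0,0]}]'; python3 go.py 524.4 55.2 97.8
```

```text
time_s: 9.4
tool_pos: [525.7, 55.6, 100.7]
orientation: [-0.094, 0.996, -0.001, 0.002]
wrist_force: [-0.5, -2.0, 20.6]
gripper_width: 0.328
gripper_force: 59.9
t 9.4 pos [525.7  55.6 100.7] y [-0.188  0.982 -0.002] z [ 0.004 -0.001 -1.   ] units [ 0.03 -0.    0.07] F [-0.5 -2.  20.6] g 28.0 59.9
joints [-0.02  0.52 -0.2   1.94  0.16  0.69  1.44]
```

```bash
python3 -m pendant '[{"gripper":32,"slide":[0,0,-0.03],"rotation":[0,0,0]},{"gripper":45,"slide":[0,0,0],"rotation":[0,0,0]},{"gripper":45,"slide":[0,0,0],"rotation":[0,0,0]},{"gripper":45,"slide":[0,0,-0.4],"rotation":[0,0,0]},{"gripper":45,"slide":[0,0,-0.6],"rotation":[0,0,0]},{"gripper":0,"slide":[0,0,0],"rotation":[0,0,0]},{"gripper":0,"slide":[0,0,0],"rotation":[0,0,0]},{"gripper":0,"slide":[0,0,0],"rotation":[0,0,0]},{"gripper":0,"slide":[0,0,0],"rotation":[0,0,0]},{"gripper":0,"slide":[0,0,0],"rotation":[0,0,0]}]'; python3 go.py 524.4 55.2 113
python3 - <<'E'
from h import *
for n in("scene","top"):
    im,d=optics.get_image(n); P=pts(n,d,np.ones((400,640),bool)); cv2.imwrite(f'pics/{n}3.png',im)
    for nm,c in(('mid',(522.8,51.5)),('fix',(539.2,-31))):
        q=P[(np.hypot(P[:,0]-c[0],P[:,1]-c[1])<22)&(P[:,2]>95)&(P[:,2]<112)]
        if len(q): print(n,nm,len(q),np.percentile(q[:,2],[50,75,90,95]).round(1),q[:,:2].mean(0).round(1))
E
```

```text
time_s: 10.4
tool_pos: [523.8, 56.6, 139.2]
orientation: [-0.095, 0.995, -0.0, -0.001]
wrist_force: [-0.6, 0.9, -0.2]
gripper_width: -0.004
gripper_force: 0.0
t 10.4 pos [523.8  56.6 139.2] y [-0.189  0.982  0.   ] z [-0.001 -0.    -1.   ] units [-0.01 -0.04  0.65] F [-0.6  0.9 -0.2] g -0.3 0.0
joints [-0.    0.47 -0.22  1.9   0.14  0.79  1.46]
scene mid 79 [101.2 102.3 103.4 104.1] [524.1  49.1]
scene fix 85 [100.8 102.1 102.8 103.1] [539.1 -32.3]
top mid 44 [102.4 103.2 105.3 105.9] [516.9  48.9]
top fix 87 [101.8 103.3 104.4 105.2] [538.9 -29.2]
```

```bash
python3 -m pendant '[{"gripper":0,"slide":[0,0,0.4],"rotation":[0,0,0]},{"gripper":0,"slide":[0,0,0.2],"rotation":[0,0,0]},{"gripper":0,"slide":[0,0,0.08],"rotation":[0,0,0]},{"gripper":0,"slide":[0,0,0.03],"rotation":[0,0,0]},{"gripper":0,"slide":[0,0,0],"rotation":[0,0,0]}]'; python3 go.py 524.4 55.2 113
```

```text
time_s: 11.0
tool_pos: [524.1, 56.7, 113.0]
orientation: [-0.095, 0.995, -0.0, 0.0]
wrist_force: [-5.9, -0.7, 16.0]
gripper_width: 0.004
gripper_force: 8.6
t 11.0 pos [524.1  56.7 113. ] y [-0.189  0.982 -0.   ] z [ 0. -0. -1.] units [-0.   -0.04  0.  ] F [-5.9 -0.7 16. ] g 0.3 8.6
joints [-0.01  0.51 -0.21  1.93  0.15  0.72  1.45]
```

The sleeve is confirmed fully down: its top is at exactly 102 mm under the push. Next I rise, turn the tool 90° and open.

```bash
python3 -m pendant '[{"gripper":0,"slide":[0,0,-0.5],"rotation":[0,0,0]},{"gripper":0,"slide":[0,0,-0.5],"rotation":[0,0,0]},{"gripper":60,"slide":[0,0,-0.5],"rotation":[0,0,1]},{"gripper":60,"slide":[0,0,-0.5],"rotation":[0,0,1]},{"gripper":60,"slide":[0,0,-0.5],"rotation":[0,0,1]},{"gripper":60,"slide":[0,0,-0.5],"rotation":[0,0,1]},{"gripper":60,"slide":[0,0,-0.3],"rotation":[0,0,1]},{"gripper":60,"slide":[0,0,0],"rotation":[0,0,1]},{"gripper":60,"slide":[0,0,0],"rotation":[0,0,1]},{"gripper":60,"slide":[0,0,0],"rotation":[0,0,1]},{"gripper":60,"slide":[0,0,0],"rotation":[0,0,1]},{"gripper":60,"slide":[0,0,0],"rotation":[0,0,1]}]'
python3 -m pendant '[{"gripper":60,"slide":[0,0,0],"rotation":[0,0,1]},{"gripper":60,"slide":[0,0,0],"rotation":[0,0,1]},{"gripper":60,"slide":[0,0,0],"rotation":[0,0,1]},{"gripper":60,"slide":[0,0,0],"rotation":[0,0,1]},{"gripper":60,"slide":[0,0,0],"rotation":[0,0,1]},{"gripper":60,"slide":[0,0,0],"rotation":[0,0,1]},{"gripper":60,"slide":[0,0,0],"rotation":[0,0,1]},{"gripper":60,"slide":[0,0,0],"rotation":[0,0,1]},{"gripper":60,"slide":[0,0,0],"rotation":[0,0,0]}]'; python3 go.py 517.4 12.2 225
```

```text
time_s: 12.2
tool_pos: [524.1, 56.7, 243.5]
orientation: [0.336, 0.942, -0.0, -0.0]
wrist_force: [-0.5, 0.2, 0.4]
gripper_width: 0.703
gripper_force: 0.0
time_s: 13.1
tool_pos: [524.1, 56.8, 243.4]
orientation: [0.637, 0.771, -0.0, -0.0]
wrist_force: [-0.8, -0.1, 0.3]
gripper_width: 0.701
gripper_force: 0.0
t 13.1 pos [524.1  56.8 243.4] y [ 0.982  0.188 -0.   ] z [-0. -0. -1.] units [-1.06 -0.37  0.46] F [-0.8 -0.1  0.3] g 59.8 0.0
joints [-0.26  0.35  0.14  1.76 -0.06  1.03  0.1 ]
```

Next I test whether the final pose is reachable in free air, tilting 50° forward at about the final bar position.

```bash
python3 -m pendant '[{"gripper":60,"slide":[-0.5,-0.2,0],"rotation":[0,0,0]},{"gripper":60,"slide":[-0.56,-0.17,0],"rotation":[-1,0,0]},{"gripper":60,"slide":[0,0,0],"rotation":[-1,0,0]},{"gripper":60,"slide":[0,0,0],"rotation":[-1,0,0]},{"gripper":60,"slide":[0,0,0],"rotation":[-1,0,0]},{"gripper":60,"slide":[0,0,0],"rotation":[-1,0,0]},{"gripper":60,"slide":[0,0,0],"rotation":[-1,0,0]},{"gripper":60,"slide":[0,0,0],"rotation":[-1,0,0]},{"gripper":60,"slide":[0,0,0],"rotation":[-1,0,0]},{"gripper":60,"slide":[0,0,0],"rotation":[0,0,0]}]'; python3 go.py 517.4 12.2 212
```

```text
time_s: 14.1
tool_pos: [516.8, 22.8, 243.4]
orientation: [0.605, 0.742, 0.233, 0.174]
wrist_force: [0.3, 0.6, 0.3]
gripper_width: 0.703
gripper_force: 0.0
t 14.1 pos [516.8  22.8 243.4] y [0.816 0.161 0.555] z [ 0.539  0.135 -0.832] units [-0.28 -0.47  0.62] F [0.3 0.6 0.3] g 60.0 0.0
joints [-0.1   0.13  0.11  2.28 -0.78  0.22  0.94]
```

Joint 6 limits forward tilt to about 33°, so I'll grip with the tool tilted −25° and end near +25°. Raising and re-tilting.

```bash
python3 -m pendant '[{"gripper":60,"slide":[0,0.62,-0.93],"rotation":[0,0,0]},{"gripper":60,"slide":[0,0.62,-0.93],"rotation":[0,0,0]},{"gripper":60,"slide":[0,0,0],"rotation":[1,0,0]},{"gripper":60,"slide":[0,0,0],"rotation":[1,0,0]},{"gripper":60,"slide":[0,0,0],"rotation":[1,0,0]},{"gripper":60,"slide":[0,0,0],"rotation":[1,0,0]},{"gripper":60,"slide":[0,0,0],"rotation":[1,0,0]},{"gripper":60,"slide":[0,0,0],"rotation":[1,0,0]},{"gripper":60,"slide":[0,0,0],"rotation":[0,0,0]}]'
cat > pose.py <<'E'
# desired tool pose: hood angle (rad), tool tilt (deg, + forward), stand-off along tool (mm) -> units for slide & rotation
import sys
from h import *
q,tilt,so=map(float,sys.argv[1:4]); yaw=np.radians(10.85)
xa=np.array([np.cos(yaw),np.sin(yaw),0]);ya=np.array([-np.sin(yaw),np.cos(yaw),0]);H=np.array([616.6,31.3,82.])
if len(sys.argv)>4: H+=np.array(list(map(float,sys.argv[4:7])))
a=q+.127; bar=H-165*np.cos(a)*xa+[0,0,165*np.sin(a)]
t=np.radians(tilt); z=np.sin(t)*xa-np.array([0,0,np.cos(t)]); x=ya; y=np.cross(z,x)
T=bar+z*(4-so); Rt=R.from_matrix(np.stack([x,y,z],1))
s=state(); Rc=R.from_quat(s['orientation'])
print('t',round(s['time_s'],2),'pos',np.round(s['tool_pos'],1),'target',T.round(1),'slide',(Rc.inv().apply(T-s['tool_pos'])/40).round(2),'rot',(np.degrees((Rc.inv()*Rt).as_rotvec())/5).round(2))
print('tilt',np.degrees(np.arcsin(Rc.as_matrix()[:,2]@xa)).round(1),'F',np.round(s['wrist_force'],1),'g',round(s['gripper_width']*85.4,1),round(s['gripper_force'],1),'joints',np.round(s['joints'],2),'bar implied hood', end=' ')
d=np.array(s['tool_pos'])-4*Rc.as_matrix()[:,2]-H; print('r',np.hypot(d@xa,d[2]).round(1),'ang',round(np.arctan2(d[2],-d@xa)-.127,3),'ylat',(d@ya).round(1))
E
python3 pose.py 1.75 -25 80
```

```text
time_s: 15.0
tool_pos: [520.5, 21.8, 322.7]
orientation: [0.628, 0.777, 0.031, 0.013]
wrist_force: [0.7, 0.8, 0.1]
gripper_width: 0.7
gripper_force: 0.0
t 15.0 pos [520.5  21.8 322.7] target [697.   46.7 308.2] slide [-0.33  4.41  0.64] rot [ 5.72 -0.16  0.3 ]
tilt 3.6 F [0.7 0.8 0.1] g 59.8 0.0 joints [-0.34  0.26  0.36  1.68 -0.14  1.16  0.27] bar implied hood r 263.0 ang 1.068 ylat 8.7
```

```bash
python3 -m pendant '[{"gripper":60,"slide":[0,0,0],"rotation":[0.95,-0.03,0.05]},{"gripper":60,"slide":[0,0,0],"rotation":[0.95,-0.03,0.05]},{"gripper":60,"slide":[0,0,0],"rotation":[0.95,-0.03,0.05]},{"gripper":60,"slide":[0,0,0],"rotation":[0.95,-0.03,0.05]},{"gripper":60,"slide":[0,0,0],"rotation":[0.95,-0.03,0.05]},{"gripper":60,"slide":[0,0,0],"rotation":[0.95,-0.03,0.05]},{"gripper":60,"slide":[0,0,0],"rotation":[0,0,0]}]'; python3 pose.py 1.75 -25 80
```

```text
time_s: 15.7
tool_pos: [519.3, 22.0, 321.2]
orientation: [0.622, 0.753, -0.166, -0.137]
wrist_force: [-0.6, 1.0, -0.3]
gripper_width: 0.701
gripper_force: 0.0
t 15.7 pos [519.3  22.  321.2] target [697.   46.7 308.2] slide [-0.23  4.2  -1.59] rot [0.02 0.   0.  ]
tilt -24.9 F [-0.6  1.  -0.3] g 59.9 0.0 joints [-0.31  0.56  0.37  1.31 -0.1   1.73  0.24] bar implied hood r 261.0 ang 1.069 ylat 9.2
```

```bash
python3 -m pendant '[{"gripper":50,"slide":[-0.05,0.84,-0.32],"rotation":[0,0,0]},{"gripper":50,"slide":[-0.05,0.84,-0.32],"rotation":[0,0,0]},{"gripper":50,"slide":[-0.05,0.84,-0.32],"rotation":[0,0,0]},{"gripper":50,"slide":[-0.05,0.84,-0.32],"rotation":[0,0,0]},{"gripper":50,"slide":[-0.05,0.84,-0.32],"rotation":[0,0,0]},{"gripper":50,"slide":[0,0,0],"rotation":[0,0,0]},{"gripper":50,"slide":[0,0,0],"rotation":[0,0,0]}]'; python3 pose.py 1.75 -25 0
python3 - <<'E'
from h import *
for n in("scene","top"):
    im,d=optics.get_image(n); cv2.imwrite(f'pics/{n}4.png',im)
a=cv2.imread('pics/top4.png')[90:210,180:300];b=cv2.imread('pics/scene4.png')[50:170,260:380]
f=lambda x:cv2.resize(x,(400,400),interpolation=cv2.INTER_CUBIC)
cv2.imwrite('pics/c4.png',np.hstack([f(a),f(b)]))
E
```

```text
time_s: 16.4
tool_pos: [681.1, 44.2, 297.7]
orientation: [0.624, 0.755, -0.156, -0.128]
wrist_force: [0.0, -0.0, 0.1]
gripper_width: 0.59
gripper_force: 0.0
t 16.4 pos [681.1  44.2 297.7] target [663.8  40.3 235.7] slide [-0.01  0.21  1.6 ] rot [ 0.34  0.01 -0.  ]
tilt -23.3 F [ 0.  -0.   0.1] g 50.4 0.0 joints [-0.16  0.86  0.15  0.73 -0.06  1.96  0.14] bar implied hood r 229.5 ang 1.741 ylat 0.5
```

View pics/c4.png

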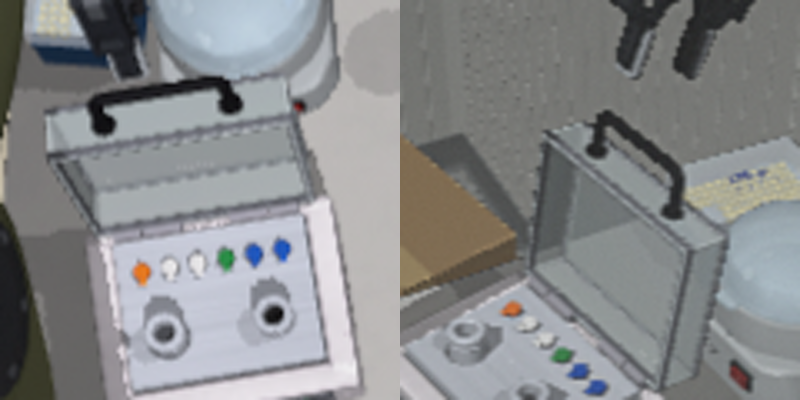

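Both pictures show the fingers above the bar (left crop (120,80), right crop (670,50)) and the sleeve seated like the fixed one. Joint 6 is at its limit, so I reduce the tilt to −14°.

```bash
python3 -m pendant '[{"gripper":50,"slide":[0,0,0],"rotation":[-0.9,0,0]},{"gripper":50,"slide":[0,0,0],"rotation":[-0.9,0,0]},{"gripper":50,"slide":[0,0,0],"rotation":[0,0,0]}]'; python3 pose.py 1.75 -14 0
```

```text
time_s: 16.8
tool_pos: [679.7, 44.3, 301.4]
orientation: [0.632, 0.765, -0.094, -0.078]
wrist_force: [-0.7, -0.0, 1.0]
gripper_width: 0.587
gripper_force: 0.0
t 16.8 pos [679.7  44.3 301.4] target [664.5  40.5 235.4] slide [-0.02  0.02  1.69] rot [-0.01 -0.    0.01]
tilt -14.0 F [-0.7 -0.   1. ] g 50.1 0.0 joints [-0.17  0.73  0.15  0.94 -0.07  1.72  0.14] bar implied hood r 232.6 ang 1.729 ylat 0.9
```

```bash
python3 -m pendant '[{"gripper":50,"slide":[0,0,0.6],"rotation":[0,0,0]},{"gripper":50,"slide":[0,0,0.6],"rotation":[0,0,0]},{"gripper":50,"slide":[-0.02,0.02,0.49],"rotation":[0,0,0]},{"gripper":50,"slide":[0,0,0],"rotation":[0,0,0]}]'; python3 pose.py 1.75 -14 0;  python3 -m pendant '[{"gripper":25,"slide":[0,0,0],"rotation":[0,0,0]},{"gripper":25,"slide":[0,0,0],"rotation":[0,0,0]},{"gripper":0,"slide":[0,0,0],"rotation":[0,0,0]},{"gripper":0,"slide":[0,0,0],"rotation":[0,0,0]},{"gripper":0,"slide":[0,0,0],"rotation":[0,0,0]},{"gripper":0,"slide":[0,0,0],"rotation":[0,0,0]}]' 40;python3 pose.py 1.75 -14 0
```

```text
time_s: 17.2
tool_pos: [664.0, 41.5, 230.2]
orientation: [0.631, 0.765, -0.098, -0.082]
wrist_force: [-1.0, 0.0, 0.3]
gripper_width: 0.584
gripper_force: 0.0
t 17.2 pos [664.   41.5 230.2] target [664.5  40.5 235.4] slide [-0.03 -0.03 -0.13] rot [-0.13 -0.02  0.03]
tilt -14.7 F [-1.   0.   0.3] g 49.9 0.0 joints [-0.18  0.74  0.15  1.13 -0.07  1.54  0.15] bar implied hood r 159.9 ang 1.759 ylat 1.1
time_s: 17.8
tool_pos: [662.9, 41.1, 234.2]
orientation: [0.631, 0.765, -0.097, -0.082]
wrist_force: [-12.0, -1.9, 11.2]
gripper_width: 0.098
gripper_force: 39.3
t 17.8 pos [662.9  41.1 234.2] target [664.5  40.5 235.4] slide [-0.02  0.03 -0.04] rot [-0.13 -0.03  0.03]
tilt -14.7 F [-12.   -1.9  11.2] g 8.4 39.3 joints [-0.17  0.73  0.15  1.12 -0.07  1.55  0.15] bar implied hood r 163.3 ang 1.744 ylat 0.9
```

```bash
python3 -m pendant '[{"gripper":0,"slide":[0,-0.09,0],"rotation":[-0.17,0,0]},{"gripper":0,"slide":[0,-0.177,-0.005],"rotation":[-0.33,0,0]},{"gripper":0,"slide":[0,-0.177,-0.003],"rotation":[-0.33,0,0]},{"gripper":0,"slide":[0,-0.177,0],"rotation":[-0.33,0,0]},{"gripper":0,"slide":[0,-0.177,0.003],"rotation":[-0.33,0,0]},{"gripper":0,"slide":[0,-0.177,0.006],"rotation":[-0.33,0,0]},{"gripper":0,"slide":[0,0,0],"rotation":[0,0,0]},{"gripper":0,"slide":[0,0,0],"rotation":[0,0,0]}]' 60;python3 pose.py 1.51 -5.5 0
```

```text
time_s: 18.6
tool_pos: [629.5, 34.5, 241.1]
orientation: [0.636, 0.771, -0.033, -0.029]
wrist_force: [1.8, -0.1, 8.4]
gripper_width: 0.092
gripper_force: 61.3
t 18.6 pos [629.5  34.5 241.1] target [626.9  33.3 242.7] slide [-0.02 -0.07 -0.03] rot [ 0.1  -0.02  0.03]
tilt -5.0 F [ 1.8 -0.1  8.4] g 7.9 61.3 joints [-0.18  0.56  0.14  1.4  -0.07  1.27  0.16] bar implied hood r 163.6 ang 1.527 ylat 0.7
```

```bash
python3 -m pendant '[{"gripper":0,"slide":[0,-0.177,-0.02],"rotation":[-0.33,0,0]},{"gripper":0,"slide":[0,-0.177,0.01],"rotation":[-0.33,0,0]},{"gripper":0,"slide":[0,-0.177,0.013],"rotation":[-0.33,0,0]},{"gripper":0,"slide":[0,-0.177,0.015],"rotation":[-0.33,0,0]},{"gripper":0,"slide":[0,-0.177,0.018],"rotation":[-0.33,0,0]},{"gripper":0,"slide":[0,-0.177,0.02],"rotation":[-0.33,0,0]},{"gripper":0,"slide":[0,-0.177,0.023],"rotation":[-0.33,0,0]},{"gripper":0,"slide":[0,-0.177,0.026],"rotation":[-0.33,0,0]},{"gripper":0,"slide":[0,0,0],"rotation":[0,0,0]},{"gripper":0,"slide":[0,0,0],"rotation":[0,0,0]}]' 60;python3 pose.py 1.17 7.9 0
```

```text
time_s: 19.6
tool_pos: [573.8, 23.5, 235.5]
orientation: [0.635, 0.77, 0.055, 0.044]
wrist_force: [-1.8, -1.2, 9.7]
gripper_width: 0.087
gripper_force: 62.5
t 19.6 pos [573.8  23.5 235.5] target [573.3  23.  236.9] slide [-0.01 -0.01 -0.04] rot [ 0.02 -0.03  0.02]
tilt 8.0 F [-1.8 -1.2  9.7] g 7.4 62.5 joints [-0.17  0.36  0.13  1.78 -0.09  0.87  0.2 ] bar implied hood r 163.5 ang 1.171 ylat 0.4
```

```bash
python3 -m pendant '[{"gripper":0,"slide":[0,-0.175,0],"rotation":[-0.3,0,0]},{"gripper":0,"slide":[0,-0.175,0.03],"rotation":[-0.3,0,0]},{"gripper":0,"slide":[0,-0.175,0.033],"rotation":[-0.3,0,0]},{"gripper":0,"slide":[0,-0.175,0.036],"rotation":[-0.3,0,0]},{"gripper":0,"slide":[0,-0.175,0.039],"rotation":[-0.3,0,0]},{"gripper":0,"slide":[0,-0.175,0.042],"rotation":[-0.3,0,0]},{"gripper":0,"slide":[0,-0.175,0.045],"rotation":[-0.3,0,0]},{"gripper":0,"slide":[0,-0.12,0.035],"rotation":[-0.2,0,0]},{"gripper":0,"slide":[0,0,0],"rotation":[0,0,0]},{"gripper":0,"slide":[0,0,0],"rotation":[0,0,0]}]' 60;python3 pose.py 0.785 20 0
```

```text
time_s: 20.6
tool_pos: [524.5, 13.8, 212.4]
orientation: [0.628, 0.76, 0.131, 0.106]
wrist_force: [-5.9, -3.7, 9.8]
gripper_width: 0.088
gripper_force: 61.8
t 20.6 pos [524.5  13.8 212.4] target [518.7  12.5 208.7] slide [-0.   -0.17  0.04] rot [-0.12 -0.04  0.01]
tilt 19.4 F [-5.9 -3.7  9.8] g 7.5 61.8 joints [-0.11  0.24  0.09  2.1  -0.17  0.48  0.3 ] bar implied hood r 164.5 ang 0.828 ylat 0.1
```

```bash
python3 -m pendant '[{"gripper":0,"slide":[0,-0.1,0.01],"rotation":[0,0,0]},{"gripper":0,"slide":[0,-0.07,0.01],"rotation":[0,0,0]},{"gripper":0,"slide":[0,0,0],"rotation":[0,0,0]},{"gripper":0,"slide":[0,0,0],"rotation":[0,0,0]},{"gripper":0,"slide":[0,0,0],"rotation":[0,0,0]},{"gripper":0,"slide":[0,0,0],"rotation":[0,0,0]}]' 60;python3 pose.py 0.785 20 0
python3 - <<'E'
from h import *
for n in("scene","top"):
    im,d=optics.get_image(n); cv2.imwrite(f'pics/{n}5.png',im)
    np.save(f'{n}d5.npy',d)
    P=pts(n,d,np.ones((400,640),bool))
    for nm,c in(('slim',(447.5,-202)),('wide',(553,-264))):
        q=P[(np.hypot(P[:,0]-c[0],P[:,1]-c[1])<35)&(P[:,2]>58)&(P[:,2]<70)]; print(n,nm,len(q),q.mean(0).round(1) if len(q) else '')
a=cv2.imread('pics/top5.png')[100:260,180:340];b=cv2.imread('pics/scene5.png')[60:220,230:390]
f=lambda x:cv2.resize(x,(400,400),interpolation=cv2.INTER_CUBIC)
cv2.imwrite('pics/c5.png',np.hstack([f(a),f(b)]))
E
```

```text
time_s: 21.2
tool_pos: [519.5, 12.8, 208.9]
orientation: [0.627, 0.76, 0.131, 0.107]
wrist_force: [6.1, -2.3, -3.5]
gripper_width: 0.091
gripper_force: 60.1
t 21.2 pos [519.5  12.8 208.9] target [518.7  12.5 208.7] slide [-0.   -0.02 -0.  ] rot [-0.11 -0.03  0.01]
tilt 19.5 F [ 6.1 -2.3 -3.5] g 7.8 60.1 joints [-0.11  0.23  0.09  2.12 -0.18  0.46  0.31] bar implied hood r 164.6 ang 0.789 ylat 0.1
scene slim 51 [ 447.5 -204.5   61.4]
scene wide 139 [ 553.1 -266.5   61.6]
top slim 33 [ 446.9 -201.1   62.4]
top wide 119 [ 553.  -262.3   62.5]
```

View pics/c5.png

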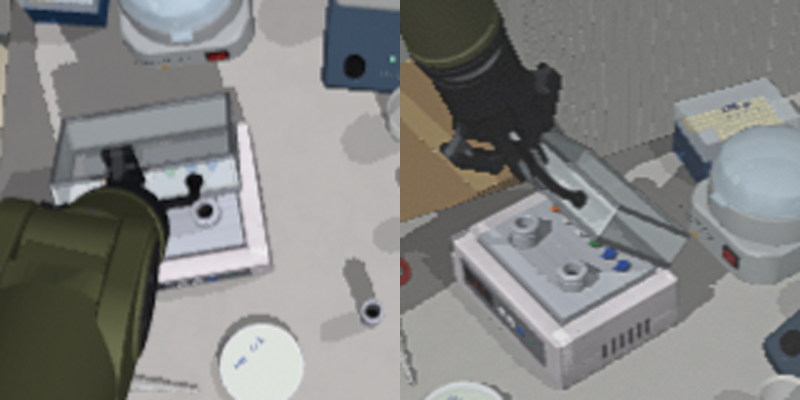

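The hood is held at about 45° (scene crop (570,190)), the sleeve is seated at (525,230), and the other sleeves haven't moved. Handing in.

```bash
python3 -c "
from rig import robot; print(robot.hand_in())"
```

```text
the job is handed in; nothing more can be done
None
```

I handed the job in with the 30 mm sleeve seated upright at the bottom of the well and released, and the fingers holding the hood at about 0.79 rad (45°). The other two sleeves measured unmoved. I didn't re-measure the petri dish or the capped tube, and the hand-in returned no verdict.

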